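# Gauge a trolley wheel bush on the step cone and sort it

### The job

Take the white wheel bush that stands on the black rubber mat and slide it down over the stepped cone gauge until it stops fully home, then let go of it there and read the step it stopped on: the step right under it has one, two or three lines. Then lift it off and stand it upright in the tray whose lip has the same number of bars. Lower it each time, do not let it drop, and leave the other two bushes, the can and the jar where they are.

Things in the scene. Friction and masses are not known exactly. Their poses are not given: they have to be found in the camera images.
- mat: thin black rubber mat, 100 square and 1 thick, flat on the table; exactly one bush stands at its middle (the one to gauge), its underside at table height. Origin: centre of its underside, z up.
- bush_a: loose white nylon wheel bush, an upright tube: outside diameter 64, height 50, a through bore of 40, 48 or 56 (one bush of each; which name has which is not told and must be gauged); alike from outside. 0.06 to 0.13 kg. Origin: centre of its underside, z up its axis.
- bush_b: loose white nylon wheel bush, an upright tube: outside diameter 64, height 50, a through bore of 40, 48 or 56 (one bush of each; which name has which is not told and must be gauged); alike from outside. 0.06 to 0.13 kg. Origin: centre of its underside, z up its axis.
- bush_c: loose white nylon wheel bush, an upright tube: outside diameter 64, height 50, a through bore of 40, 48 or 56 (one bush of each; which name has which is not told and must be gauged); alike from outside. 0.06 to 0.13 kg. Origin: centre of its underside, z up its axis.
- gauge: fixed aluminium stepped cone, upright on a dark round base 90 in diameter, 12 high; 84 high in all. Diameters from below: drum 62 up to height 27; 54 tapering to 52 up to 43; 46 to 44 up to 59; 38 to 36 up to 72; then a nose, 16 at its top. Its flat shoulders stop a bush; about 1 play all round when home. Origin: on the cone's axis, centre of the base's underside, z up.
- stop_1 (a point): on the cone's axis at its upper shoulder, 59 above the gauge's origin: a bush of bore 40 stops with its underside here. One black line runs round the section just below.
- stop_2 (a point): on the cone's axis at its middle shoulder, 43 above the gauge's origin: a bush of bore 48 stops with its underside here. Two black lines run round the section just below.
- stop_3 (a point): on the cone's axis at its lowest shoulder, 27 above the gauge's origin: a bush of bore 56 stops with its underside here. Three black lines run round the drum just below.
- tray_1: fixed shallow grey steel tray with one bar on its lip. Compartment 110 (x) by 120 (y) outside, walls 4, floor 4, rim 22 above the underside; the 28 wide lip on its +x side (far from the robot) carries black bars 22 long, 3 high. Origin: centre of the compartment underside, inner floor 4 above it, z up. The three trays stand side by side along y on a board, in any order.
- tray_2: fixed shallow grey steel tray with two bars on its lip. Compartment 110 (x) by 120 (y) outside, walls 4, floor 4, rim 22 above the underside; the 28 wide lip on its +x side (far from the robot) carries black bars 22 long, 3 high. Origin: centre of the compartment underside, inner floor 4 above it, z up. The three trays stand side by side along y on a board, in any order.
- tray_3: fixed shallow grey steel tray with three bars on its lip. Compartment 110 (x) by 120 (y) outside, walls 4, floor 4, rim 22 above the underside; the 28 wide lip on its +x side (far from the robot) carries black bars 22 long, 3 high. Origin: centre of the compartment underside, inner floor 4 above it, z up. The three trays stand side by side along y on a board, in any order.
- board: fixed plywood board under the three trays, 160 (x) by 400 (y) by 6 thick. Origin: centre of its underside.
- can: bystander: red food can, 74 in diameter, 110 high, standing. Origin: centre of its underside.
- jar: bystander: closed jar, 68 in diameter, 100 high, standing. Origin: centre of its underside.
There are look-alikes about, which are no part of the job. What is shaped like the bush_b but purple is not meant.

How it is judged:
By the outcome, as a careful person would: the job done as asked, in the order asked, and still so for the second after the job is handed in, with the robot touching nothing.
It also fails if it takes over 51 s, if anything falls off the work surface, if the arm or the gripper's body presses on something with over 40 N, if the wrist force passes 120 N, or if a joint passes its speed limit or range.

### The arm

A 6-joint arm with a two-finger parallel gripper is mounted at the origin on the work surface. World frame = base frame: x ahead of the robot, y to its left, z up, the work surface at z = 0. Lengths are in m, angles in rad, forces in N, time in s.
With the tool pointing down it reaches from about 0.3 to 0.775 m from the base axis. Payload 14.6 kg.
Tool frame: the origin (TCP) lies at the very end of the fingers, on their centre line; the grasp point (between the pads) lies 19 mm behind it; y points along the fingers, x is the direction in which the jaws open and shut, and the axes are right-handed (so a half turn about y gives the same grasp; the last joint's range is limited). The gripper opens to 94 mm and grips with 3 to 60 N. Pads are 16 mm wide; open, the fingers measure 119 mm over their backs; the gripper's body (75 mm by 177 mm) begins 78 mm behind the grasp point.
Start: joints at [1.154, 0.3, 1.521, -0, 1.321, -0.067], TCP at [0.188, 0.517, 0.205] pointing down, gripper open.
Joint ranges: [-3.03, 3.03], [-0.79, 2.21], [0.23, 2.52], [-1.04, 4.18], [0, 3.07], [-2.55, 2.55]. Speed limits (rad/s): [2.22, 2.22, 2.57, 3.14, 3.14, 3.14].

### API

Orientations are given as [roll, pitch, yaw] about the fixed x, y, z axes, in that order (R = Rz(yaw) Ry(pitch) Rx(roll)).
In Python, from station import * gives the robot as it stands.
- The arm moves only by the tool send_rows, never from a script. Its argument "series" is text: rows parted by semicolons, each of 7 numbers parted by spaces: the turn, a rotation vector about the tool's x, y, z in units of 5 degrees (1.0 is 5 degrees), then the shift along the tool's x, y, z in cm, then the opening, from -1 (shut) to 1 (fully open). A call has exactly 10 rows; each row is the pose to reach, as a shift and turn from the pose commanded when the call began, along the tool's axes at that moment; what a row does not reach only later rows make up. A row lasts 1/12 s, in which the tool goes at most 41.7 mm and 7.16 degrees, less where a joint would pass 70% of its speed; a pose out of reach is approached as far as the arm can. A call with a gripper value outside its range is refused whole. The fingers move at their own pace and stop on an object; "newtons" is the grip in N (left out, the last holds). Time passes only in rows, so rows that repeat a pose let the fingers close, or fill a call up. It gives the time, the measured TCP pose, the force and the opening at its end, in the units of the state.
- get_obs(): the state, without advancing time (a new reading comes with each control period).
- camera(name): name is "side" or "top" or "wrist"; returns the picture (400x640x3 uint8, red, green, blue); there is no depth.
- camera_info(name): a dict with "K" (3x3 intrinsics, pixels), "R" (3x3) and "t" (3): a world point X has camera coordinates R X + t; the wrist camera has in their place "mount" (4x4, takes a point from camera to tool coordinates, whose origin is the TCP and whose axes are the tool frame's). Camera axes: x right, y down, z forward; pixel columns grow to the right and rows downward; lengths in m; the calibration is good to about 2 mm. A picture is of the moment at which its call begins: read the wrist's pose just before it. camera_info takes no time and is no camera call.
- hand_in(): hands the job in, once; it reports no verdict.
The state is a dict: "time_s": time; "qpos": joint angles; "joint_vel": joint speeds; "tau": joint torques, N m; "ee_pos": TCP position; "eef_rot": TCP orientation; "force": force on the tool from outside, world axes, zero at the start; "moment": the same for the moment, N m; "grip_width": finger opening in m.
Only numpy, scipy, OpenCV 4.12 (cv2) and the standard library are available. Lean on these libraries where they do the work, as an engineer would, in place of code of your own. Each camera call takes 0.05 s, during which the arm holds its last target. There are 200 camera calls.

## Working session

There is one attempt and no reset: what is moved stays moved. The work goes in short steps, Python scripts to look and compute and a tool call to move; the robot and the scene stay as the last step left them, time stands still between calls to the robot, and variables do not carry over. Pictures are saved under pics/ and viewed, on a budget of 10 in all, crops included, one or two more only if the job needs it, and the job is handed in when it is done.

Besides the shell and the picture viewer there is one more tool, called after "Call:" as name(argument=value, ...), one argument or row to a line, values as JSON. send_rows: Moves the arm, as the interface text tells. Its arguments: {"type":"object","properties":{"series":{"type":"string"},"newtons":{"type":"number"}},"required":["series"]}

```bash
ls; mkdir -p pics; python3 - <<'E'
from station import *
import cv2, numpy as np
np.set_printoptions(precision=4,suppress=True)
for n in ("side","top","wrist"):
    print(n,camera_info(n))
for n in ("side","top"):
    cv2.imwrite(f"pics/{n}0.png",camera(n)[:,:,::-1])
print(get_obs())
E
```

```text
pics
side {'K': array([[400.324 ,   0.    , 322.9852],
       [  0.    , 400.324 , 204.3975],
       [  0.    ,   0.    ,   1.    ]]), 'R': array([[ 0.9685, -0.249 , -0.0044],
       [-0.1675, -0.6382, -0.7514],
       [ 0.1843,  0.7285, -0.6598]]), 't': array([-0.4912,  0.1823,  0.9488])}
top {'K': array([[487.15  ,   0.    , 321.2876],
       [  0.    , 487.15  , 185.0013],
       [  0.    ,   0.    ,   1.    ]]), 'R': array([[-0.0299, -0.9993, -0.0238],
       [-0.987 ,  0.0332, -0.1572],
       [ 0.1578,  0.0188, -0.9873]]), 't': array([0.0886, 0.5404, 1.4325])}
wrist {'K': array([[276.4193,   0.    , 322.3581],
       [  0.    , 276.4193, 195.8093],
       [  0.    ,   0.    ,   1.    ]]), 'mount': array([[ 1.    ,  0.0005, -0.    ,  0.0001],
       [ 0.0001, -0.2359,  0.9718, -0.1786],
       [ 0.0005, -0.9718, -0.2359,  0.0673],
       [ 0.    ,  0.    ,  0.    ,  1.    ]])}
{'time_s': 0.1, 'qpos': array([ 1.1544,  0.3004,  1.5215, -0.    ,  1.3207, -0.0666]), 'joint_vel': array([ 0.0008, -0.0026, -0.0015,  0.0006, -0.0001, -0.0006]), 'tau': array([  0.0014, -53.2642, -35.3287,   0.0709,   0.0235,  -0.    ]), 'ee_pos': array([0.1884, 0.5165, 0.2049]), 'eef_rot': array([-1.5707,  0.001 ,  1.221 ]), 'force': array([-0.1382,  0.3106,  0.8472]), 'moment': array([ 0.0159, -0.0259,  0.0102]), 'grip_width': 0.09408907746056126}
```

View pics/top0.png

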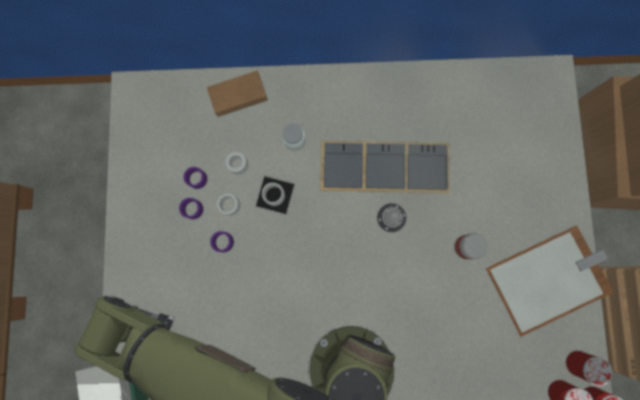

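View pics/side0.png

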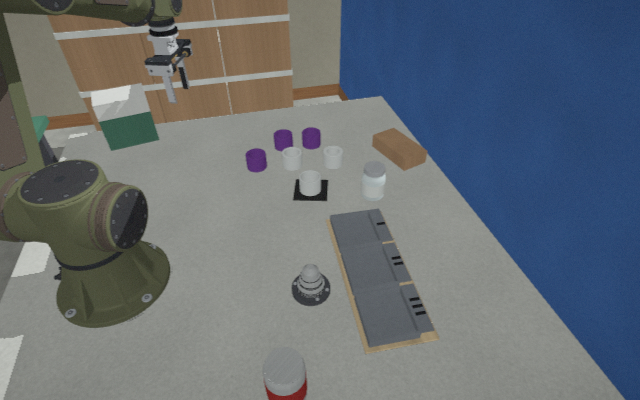

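```bash
cat > h.py <<'E'
from station import *
import cv2, numpy as np
from scipy.spatial.transform import Rotation as Ro
np.set_printoptions(precision=4,suppress=True)
def cam(name,obs=None):
    i=camera_info(name)
    if name!="wrist": return i["K"],i["R"],i["t"]
    T=np.eye(4); T[:3,:3]=Ro.from_euler("xyz",obs["eef_rot"]).as_matrix(); T[:3,3]=obs["ee_pos"]
    M=np.linalg.inv(T@i["mount"]); return i["K"],M[:3,:3],M[:3,3]
def px2w(c,uv,z):
    K,R,t=c; d=R.T@np.linalg.solve(K,[*uv,1]); o=-R.T@t
    return o+d*(z-o[2])/d[2]
def w2px(c,X):
    K,R,t=c; p=K@(R@np.asarray(X)+t); return p[:2]/p[2]
def delta(target,yaw,obs=None):
    "tool-frame shift (cm) and turn (5 deg units) to TCP target, pointing down with yaw"
    o=obs or get_obs(); R=Ro.from_euler("xyz",o["eef_rot"])
    rv=(R.inv()*Ro.from_euler("xyz",[-np.pi/2,0,yaw])).as_rotvec(degrees=True)/5
    return rv, R.inv().apply(np.array(target)-o["ee_pos"])*100
E
python3 - <<'E'
from h import *
im=cv2.imread("pics/top0.png")
def c(x,y): return cv2.resize(im[y-25:y+25,x-25:x+25],(400,400),interpolation=cv2.INTER_CUBIC)
cv2.imwrite("pics/crop1.png",np.hstack([c(273,194),c(391,217)]))
t=cam("top")
print("bush",px2w(t,(273,194),.05)); print("gauge",px2w(t,(391,215),.084))
for n,p in (("t1",(344,168)),("t2",(386,168)),("t3",(428,170))): print(n,px2w(t,p,.01))
for n,p in (("jar",(293,131)),("can",(474,246))): print(n,px2w(t,p,.1))
E
```

```text
bush [0.5194 0.2177 0.05  ]
gauge [ 0.4414 -0.1294  0.084 ]
t1 [ 0.5995 -0.0003  0.01  ]
t2 [ 0.595  -0.1306  0.01  ]
t3 [ 0.5842 -0.26    0.01  ]
jar [0.6991 0.1495 0.1   ]
can [ 0.3443 -0.3573  0.1   ]
```

View pics/crop1.png

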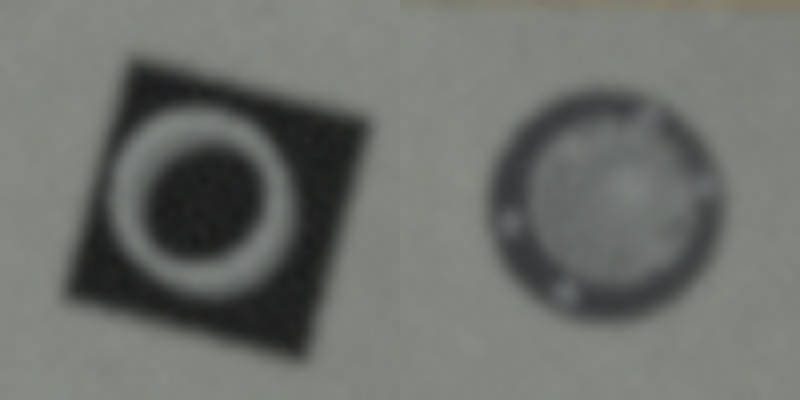

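The crop shows the mat (corners averaging to about px (275.1, 194.6)) with the bush at its middle. The gauge base circle is centred at about px (391.4, 217.0).

```bash
python3 - <<'E'
from h import *
t=cam("top")
print("mat",px2w(t,(275.06,194.62),.001),"bush top",px2w(t,(248+202/8-.44,169+202/8-.44),.045)); print("gauge",px2w(t,(391.4,217),.012))
o=get_obs()
b=px2w(t,(275.06,194.62),.001)
print(delta([b[0],b[1],.16],np.pi/2,o)); print(o["qpos"])
E
```

```text
mat [0.5243 0.2172 0.001 ] bush top [0.5207 0.2189 0.045 ]
gauge [ 0.4419 -0.1391  0.012 ]
(array([-0.0026, -4.0082, -0.0114]), array([-16.6047,   4.5097, -41.81  ]))
[ 1.1544  0.3004  1.5215 -0.      1.3207 -0.0666]
```

Call:
send_rows(
  series="0 -0.4 0 -1.66 0.4 -4.2 1; 0 -0.8 0 -3.3 0.9 -8.4 1; 0 -1.2 0 -5 1.3 -12.5 1; 0 -1.6 0 -6.6 1.8 -16.7 1; 0 -2 0 -8.3 2.2 -20.9 1; 0 -2.4 0 -10 2.7 -25 1; 0 -2.8 0 -11.6 3.1 -29.3 1; 0 -3.2 0 -13.3 3.6 -33.4 1; 0 -3.6 0 -14.9 4 -37.6 1; 0 -4 0 -16.6 4.5 -41.8 1",
  newtons=15,
)

```text
time_s: 0.93
ee_pos: [0.4992, 0.2392, 0.1638]
eef_rot: [-1.571, 0.0, 1.572]
force: [1.3, -0.4, -0.0]
grip_width: 0.094
```

Call:
send_rows(
  series="0 0 0 0 0 0 1; 0 0 0 0 0 0 1; 0 0 0 0 0 0 1; 0 0 0 0 0 0 1; 0 0 0 0 0 0 1; 0 0 0 0 0 0 1; 0 0 0 0 0 0 1; 0 0 0 0 0 0 1; 0 0 0 0 0 0 1; 0 0 0 0 0 0 1",
)

```text
time_s: 1.77
ee_pos: [0.498, 0.241, 0.1641]
eef_rot: [-1.571, 0.0, 1.57]
force: [-0.7, 0.2, -0.0]
grip_width: 0.0942
```

```bash
python3 - <<'E'
from h import *
o=get_obs(); cv2.imwrite("pics/w1.png",camera("wrist")[:,:,::-1])
import pickle; pickle.dump(o,open("w1.pkl","wb"))
print(o["time_s"],o["ee_pos"],o["eef_rot"],o["qpos"],o["force"])
print(w2px(cam("wrist",o),[.522,.218,.05]))
E
```

```text
1.7667 [0.498  0.241  0.1641] [-1.5708  0.      1.5702] [ 0.3845  0.3436  1.5624 -0.      1.2356 -1.1856] [-0.7254  0.1764 -0.0274]
[301.7103 213.6124]
```

View pics/w1.png

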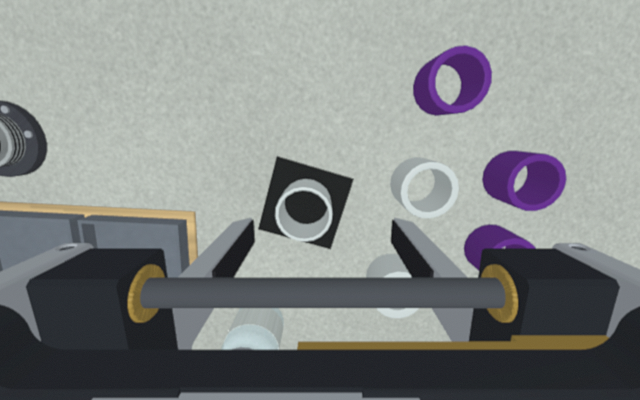

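```bash
python3 - <<'E'
from h import *
import pickle; o=pickle.load(open("w1.pkl","rb")); w=cam("wrist",o)
im=cv2.imread("pics/w1.png")
m=((im.min(2)>140)).astype(np.uint8); sub=np.zeros_like(m); sub[172:250,268:340]=m[172:250,268:340]
# keep only pixels near predicted rim of top (annulus), mat is dark around
n,l,s,c=cv2.connectedComponentsWithStats(sub); print(s,c)
for p in ((304.5,211),): print("bush",px2w(w,p,.05))
mat=[(278,157),(353,179),(331,248),(260,229)]
print("mat",np.mean([px2w(w,p,.001) for p in mat],0))
cv2.imwrite("pics/c2.png",cv2.resize(im[150:260,250:360],(660,660),interpolation=cv2.INTER_CUBIC))
E
```

```text
[[     0      0    640    400 253654]
 [   268    172      4     16     39]
 [   334    172      6      2      9]
 [   268    180     72     70   2298]] [[319.6686 199.2965]
 [269.     177.359 ]
 [337.     172.3333]
 [301.6815 222.4487]]
bush [0.519  0.2211 0.05  ]
mat [0.525  0.2193 0.001 ]
```

View pics/c2.png

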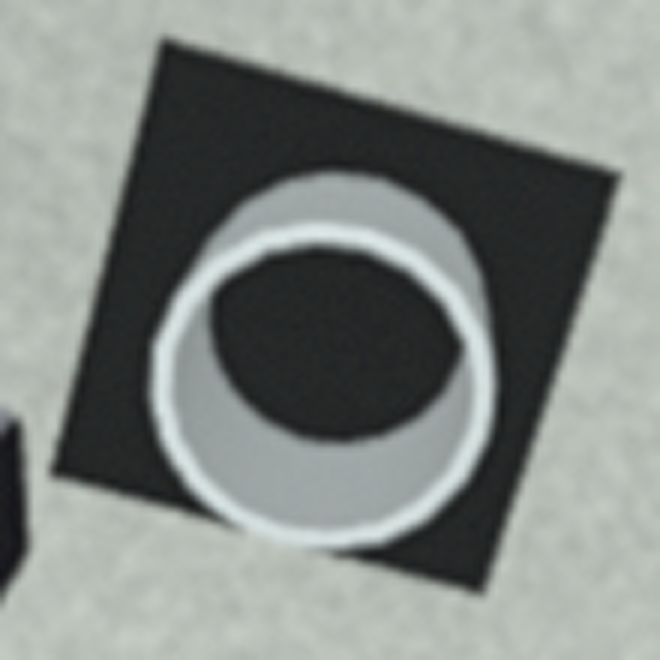

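The rim's top is centred at px (303.5, 213.9), giving the bush at about (0.522, 0.220). The wall looks thin, so the bore is probably 56, which the gauge will confirm. Next I go down to grasp.

```bash
python3 - <<'E'
from h import *
import pickle; o=pickle.load(open("w1.pkl","rb")); w=cam("wrist",o)
b=px2w(w,(303.5,213.9),.05); print(b); print(delta([b[0],b[1],.019],np.pi/2))
E
```

```text
[0.5223 0.22   0.05  ]
(array([ 0.0002, -0.0078,  0.0002]), array([-2.0973, 14.5136, -2.4336]))
```

Call:
send_rows(
  series="0 0 0 -1 1 -1.2 1; 0 0 0 -2.1 2 -2.4 1; 0 0 0 -2.1 4 -2.4 1; 0 0 0 -2.1 6 -2.4 1; 0 0 0 -2.1 8 -2.4 1; 0 0 0 -2.1 10 -2.4 1; 0 0 0 -2.1 12 -2.4 1; 0 0 0 -2.1 13.5 -2.4 1; 0 0 0 -2.1 14.5 -2.4 1; 0 0 0 -2.1 14.5 -2.4 1",
)

```text
time_s: 2.65
ee_pos: [0.5213, 0.219, 0.0167]
eef_rot: [-1.568, 0.001, 1.57]
force: [-0.8, -0.9, -0.3]
grip_width: 0.0941
```

Call:
send_rows(
  series="0 0 0 0 0 0 0.5; 0 0 0 0 0 0 0.3; 0 0 0 0 0 0 0.2; 0 0 0 0 0 0 0.1; 0 0 0 0 0 0 0; 0 0 0 0 0 0 0; 0 0 0 0 0 0 0; 0 0 0 0 0 0 0; 0 0 0 0 0 0 0; 0 0 0 0 0 0 0",
  newtons=12,
)

```text
time_s: 3.48
ee_pos: [0.5223, 0.22, 0.0197]
eef_rot: [-1.572, -0.0, 1.57]
force: [-2.6, -1.3, 5.1]
grip_width: 0.0626
```

Call:
send_rows(
  series="0 0 0 0 -1 0 0; 0 0 0 0 -3 0 0; 0 0 0 0 -6 0 0; 0 0 0 0 -9 0 0; 0 0 0 -2 -12 0 0; 0 0 0 -5 -13 0 0; 0 0 0 -8.5 -13 0 0; 0 0 0 -12 -13 -0.2 0; 0 0 0 -15.5 -13 -0.3 0; 0 0 0 -19 -13 -0.4 0",
)

```text
time_s: 4.32
ee_pos: [0.5256, 0.0284, 0.1498]
eef_rot: [-1.571, -0.0, 1.57]
force: [1.3, 0.5, -0.4]
grip_width: 0.0627
```

Call:
send_rows(
  series="0 0 0 -3.5 0 0 0; 0 0 0 -7 0 -0.1 0; 0 0 0 -10 0 -0.2 0; 0 0 0 -13 0 -0.3 0; 0 0 0 -15.5 0 -0.4 0; 0 0 0 -16.9 0 -0.4 0; 0 0 0 -16.9 0 -0.4 0; 0 0 0 -16.9 0 -0.4 0; 0 0 0 -16.9 0 -0.4 0; 0 0 0 -16.9 0 -0.4 0",
)

```text
time_s: 5.15
ee_pos: [0.5299, -0.1379, 0.1493]
eef_rot: [-1.571, -0.0, 1.571]
force: [-0.3, -0.1, 0.3]
grip_width: 0.0627
```

```bash
python3 - <<'E'
from h import *
o=get_obs(); im=camera("wrist")[:,:,::-1]; cv2.imwrite("pics/w3.png",im)
import pickle; pickle.dump(o,open("w3.pkl","wb"))
w=cam("wrist",o)
print(o["time_s"],o["ee_pos"],o["eef_rot"],o["qpos"],o["force"])
print(w2px(w,[.442,-.139,.012]),w2px(w,[.442,-.139,.084]),w2px(w,o["ee_pos"]+[0,0,.031]))
cv2.imwrite("pics/w3c.png",cv2.resize(im[60:340,200:440],(720,840)[:2],interpolation=cv2.INTER_CUBIC)[:600] if 0 else cv2.resize(im[60:310,200:450],(600,600),interpolation=cv2.INTER_CUBIC))
E
```

```text
5.15 [ 0.5299 -0.1379  0.1493] [-1.5708 -0.0001  1.5714] [-0.3216  0.3464  1.5952  0.0002  1.1999 -1.893 ] [-0.3108 -0.1311  0.3364]
[321.5425 109.3781] [321.3084 103.5583] [322.6054 248.9367]
```

View pics/w3c.png

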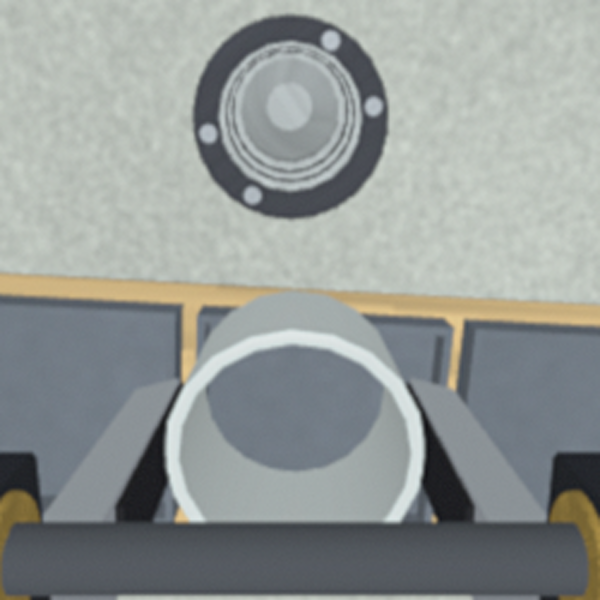

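```bash
python3 - <<'E'
from h import *
import pickle; o=pickle.load(open("w3.pkl","rb")); w=cam("wrist",o)
print("nose",px2w(w,(320.3,104.3),.084),"base",px2w(w,(320.7,108.2),.012))
e=o["ee_pos"]
for dx in (-.002,0,.002):
  for h in (.030,.032):
    a=np.linspace(0,2*np.pi,180); P=np.array([w2px(w,e+[dx+.032*np.cos(t),.032*np.sin(t),h]) for t in a])
    c=(P-[200,60]+.3)*2.4; print(dx,h,"top row",c[:,1].min(),"L/R",c[:,0].min(),c[:,0].max(),"row at R",c[c[:,0].argmax(),1])
E
```

```text
nose [ 0.4426 -0.1398  0.084 ] base [ 0.4408 -0.1399  0.012 ]
-0.002 0.03 top row 315.1468932075529 L/R 162.02816997750384 427.9258370014673 row at R 439.42769867601186
-0.002 0.032 top row 317.0802249744598 L/R 160.39682845327107 429.5739476504212 row at R 442.8050146663615
0 0.03 top row 323.62183535231617 L/R 162.40936983630604 427.5227425460136 row at R 447.1530794797218
0 0.032 top row 325.65831939890063 L/R 160.78758757255247 429.16097618363256 row at R 450.61530103262163
0.002 0.03 top row 332.044580799573 L/R 162.78832734593698 427.12201885861697 row at R 454.83302406918585
0.002 0.032 top row 334.18290318937295 L/R 161.1760199287665 428.7504633514044 row at R 458.3790886900559
```

Call:
send_rows(
  series="0 0 0 0 0 2 0; 0 0 0 0 0 5 0; 0 0 0 -0.1 0 7.5 0; 0 0 0 -0.2 0 9 0; 0 0 0 -0.2 0 9 0; 0 0 0 -0.2 1 9 0; 0 0 0 -0.2 2 9 0; 0 0 0 -0.2 3 9 0; 0 0 0 -0.2 3 9 0; 0 0 0 -0.2 3 9 0",
)

```text
time_s: 6.03
ee_pos: [0.4397, -0.1408, 0.118]
eef_rot: [-1.569, -0.001, 1.57]
force: [-0.2, -0.6, 0.4]
grip_width: 0.0626
```

Call:
send_rows(
  series="0 0 0 0 1 0 0; 0 0 0 0 2 0 0; 0 0 0 0 3 0 0; 0 0 0 0 3.7 0 0; 0 0 0 0 4.2 0 0; 0 0 0 0 4.6 0 0; 0 0 0 0 5 0 0; 0 0 0 0 5.1 0 0; 0 0 0 0 5.1 0 0; 0 0 0 0 5.1 0 0",
)

```text
time_s: 6.87
ee_pos: [0.4399, -0.1411, 0.0683]
eef_rot: [-1.571, 0.0, 1.57]
force: [0.4, 0.1, -0.2]
grip_width: 0.0627
```

```bash
python3 - <<'E'
from h import *
o=get_obs(); im=camera("wrist")[:,:,::-1]; cv2.imwrite("pics/w4.png",im)
import pickle; pickle.dump(o,open("w4.pkl","wb"))
print(o["time_s"],o["ee_pos"],o["eef_rot"],o["force"],o["moment"])
cv2.imwrite("pics/w4c.png",cv2.resize(im[170:310,250:390],(700,700)[:2],interpolation=cv2.INTER_CUBIC)[:600])
E
```

```text
6.8667 [ 0.4399 -0.1411  0.0683] [-1.5711  0.0001  1.5701] [ 0.3656  0.0652 -0.1522] [0.0172 0.0575 0.0292]
```

View pics/w4c.png

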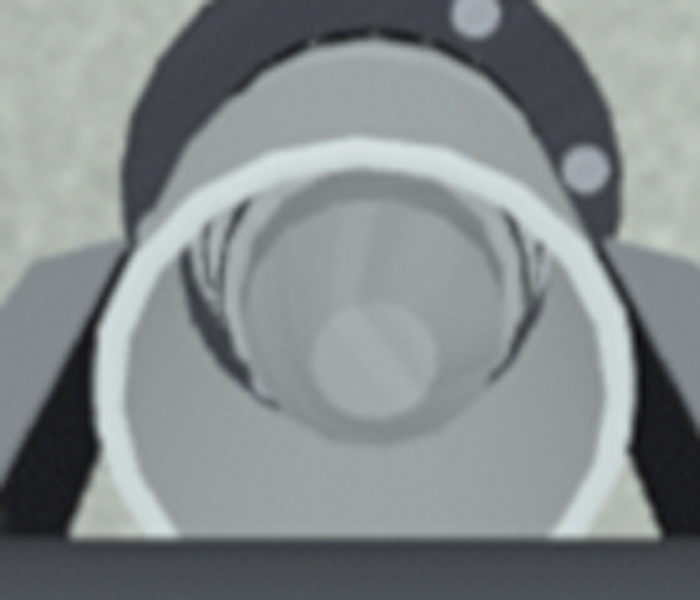

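```bash
python3 - <<'E'
from h import *
import pickle; o=pickle.load(open("w4.pkl","rb")); w=cam("wrist",o)
f=lambda c,r:(250+c/5-.4,170+r/5-.4)
print("nose",px2w(w,f(375,361),.084)-o["ee_pos"])
e=o["ee_pos"]; a=np.linspace(0,2*np.pi,180)
def ring(dx,h,r):
    P=np.array([w2px(w,e+[dx+r*np.cos(t),r*np.sin(t),h]) for t in a]); c=(P-[250,170]+.4)*5
    return c[:,1].min(),c[:,1].max(),c[:,0].min(),c[:,0].max()
for dx in (0,.001,.002,.003):
  print(dx,[np.round(ring(dx,h,r)) for h,r in ((.0305,.032),(.028,.032),(.026,.032),(-.0195,.032))])
E
```

```text
nose [0.0021 0.0013 0.0157]
0 [array([126., 640.,  88., 642.]), array([121., 628.,  92., 638.]), array([117., 618.,  95., 635.]), array([ 46., 450., 152., 577.])]
0.001 [array([135., 647.,  88., 642.]), array([129., 635.,  92., 637.]), array([125., 625.,  96., 634.]), array([ 53., 456., 153., 577.])]
0.002 [array([143., 654.,  89., 641.]), array([138., 642.,  93., 637.]), array([134., 632.,  96., 634.]), array([ 59., 461., 153., 577.])]
0.003 [array([152., 662.,  89., 641.]), array([147., 649.,  93., 637.]), array([142., 640.,  96., 633.]), array([ 66., 467., 153., 576.])]
```

Call:
send_rows(
  series="0 0 0 0.12 0 -0.1 0; 0 0 0 0.12 0 -0.1 0; 0 0 0 0.12 0.3 -0.1 0; 0 0 0 0.12 0.5 -0.1 0; 0 0 0 0.12 0.7 -0.1 0; 0 0 0 0.12 0.9 -0.1 0; 0 0 0 0.12 1 -0.1 0; 0 0 0 0.12 1 -0.1 0; 0 0 0 0.12 1 -0.1 0; 0 0 0 0.12 1 -0.1 0",
  newtons=8,
)

```text
time_s: 7.75
ee_pos: [0.4408, -0.1399, 0.0582]
eef_rot: [-1.571, 0.0, 1.57]
force: [-0.5, 0.2, -0.1]
grip_width: 0.0626
```

Call:
send_rows(
  series="0 0 0 0 0.1 0 0; 0 0 0 0 0.2 0 0; 0 0 0 0 0.3 0 0; 0 0 0 0 0.4 0 0; 0 0 0 0 0.5 0 0; 0 0 0 0 0.6 0 0; 0 0 0 0 0.7 0 0; 0 0 0 0 0.7 0 0; 0 0 0 0 0.7 0 0; 0 0 0 0 0.7 0 0",
)

```text
time_s: 8.58
ee_pos: [0.4408, -0.1399, 0.0511]
eef_rot: [-1.571, 0.0, 1.57]
force: [0.5, 0.9, -1.0]
grip_width: 0.0626
```

Call:
send_rows(
  series="0 0 0 0 0.05 0 0; 0 0 0 0 0.1 0 0; 0 0 0 0 0.15 0 0; 0 0 0 0 0.2 0 0; 0 0 0 0 0.25 0 0; 0 0 0 0 0.3 0 0; 0 0 0 0 0.35 0 0; 0 0 0 0 0.4 0 0; 0 0 0 0 0.4 0 0; 0 0 0 0 0.4 0 0",
)

```text
time_s: 9.42
ee_pos: [0.4408, -0.1398, 0.0471]
eef_rot: [-1.571, 0.0, 1.57]
force: [-0.4, -0.6, -1.4]
grip_width: 0.0629
```

Call:
send_rows(
  series="0 0 0 0 0.03 0 0; 0 0 0 0 0.06 0 0; 0 0 0 0 0.09 0 0; 0 0 0 0 0.12 0 0; 0 0 0 0 0.15 0 0; 0 0 0 0 0.18 0 0; 0 0 0 0 0.2 0 0; 0 0 0 0 0.2 0 0; 0 0 0 0 0.2 0 0; 0 0 0 0 0.2 0 0",
)

```text
time_s: 10.25
ee_pos: [0.4412, -0.1399, 0.046]
eef_rot: [-1.572, 0.0, 1.57]
force: [-3.4, 2.0, 12.3]
grip_width: 0.0626
```

Contact at 12 N with the underside at about 27 mm, so it is on the lowest shoulder. I let go and look.

Call:
send_rows(
  series="0 0 0 0 0 0 0.5; 0 0 0 0 0 0 0.7; 0 0 0 0 0 0 0.9; 0 0 0 0 0 0 1; 0 0 0 0 0 0 1; 0 0 0 0 -1 0 1; 0 0 0 0 -3 0 1; 0 0 0 0 -6 0 1; 0 0 0 0 -9 0 1; 0 0 0 0 -11 0 1",
)

```text
time_s: 11.08
ee_pos: [0.4412, -0.14, 0.1585]
eef_rot: [-1.573, 0.001, 1.57]
force: [0.6, -0.4, 0.1]
grip_width: 0.0943
```

Call:
send_rows(
  series="0 0 0 0 0 -4 1; 0 0 0 0 0 -8 1; 0 0 0 0 0 -9 1; 0 0 0 0 0 -9 1; 0 0 0 0 0 -9 1; 0 0 0 0 0 -9 1; 0 0 0 0 0 -9 1; 0 0 0 0 0 -9 1; 0 0 0 0 0 -9 1; 0 0 0 0 0 -9 1",
)

```text
time_s: 11.92
ee_pos: [0.5305, -0.14, 0.1554]
eef_rot: [-1.571, 0.0, 1.57]
force: [-0.7, -0.4, 0.2]
grip_width: 0.0941
```

```bash
python3 - <<'E'
from h import *
o=get_obs(); im=camera("wrist")[:,:,::-1]; s=camera("side")[:,:,::-1]
cv2.imwrite("pics/w5.png",im)
import pickle; pickle.dump(o,open("w5.pkl","wb"))
c=cam("side"); u=w2px(c,[.4415,-.14,.04]).astype(int); print(u)
w=cam("wrist",o); v=w2px(w,[.4415,-.14,.077]).astype(int); print(v,o["time_s"],o["ee_pos"])
A=cv2.resize(s[u[1]-30:u[1]+30,u[0]-30:u[0]+30],(400,400),interpolation=cv2.INTER_CUBIC)
B=cv2.resize(im[v[1]-60:v[1]+60,v[0]-60:v[0]+60],(400,400),interpolation=cv2.INTER_CUBIC)
cv2.imwrite("pics/w5c.png",np.hstack([A,B]))
for z in (.027,.043,.059):
  print(z,[np.round(((w2px(c,[.4415,-.14,z+k])-u+30)*400/60)) for k in (0,.05)])
E
```

```text
[310 278]
[322 103] 11.9167 [ 0.5305 -0.14    0.1554]
0.027 [array([202., 230.]), array([198., 135.])]
0.043 [array([201., 200.]), array([197., 103.])]
0.059 [array([200., 170.]), array([196.,  70.])]
```

View pics/w5c.png

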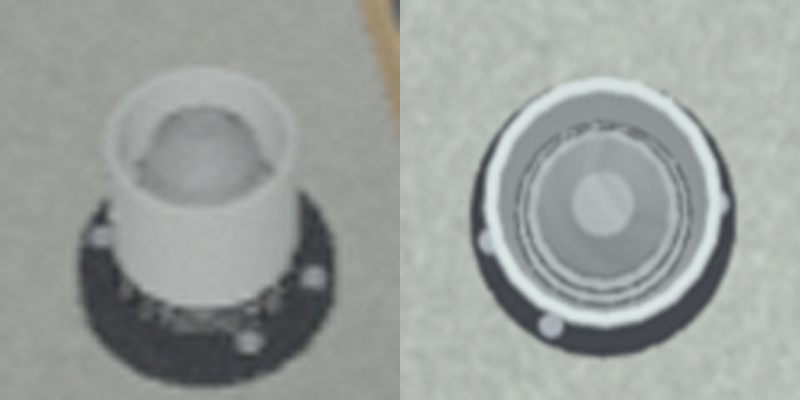

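The side crop shows the rim centre at row 138. A bush on the lowest shoulder predicts 135, and the middle shoulder predicts 103. It sits level on the drum, so it is step 3 and goes to tray_3, the three-bar one on the -y side. Next I regrasp, and enlarge the tray in the first top picture.

Call:
send_rows(
  series="0 0 0 0 0 3.5 1; 0 0 0 0 0 7 1; 0 0 0 0 0 8.9 1; 0 0 0 0 0 8.9 1; 0 0 0 0 2 8.9 1; 0 0 0 0 5 8.9 1; 0 0 0 0 7.5 8.9 1; 0 0 0 0 9.5 8.9 1; 0 0 0 0 10.5 8.9 1; 0 0 0 0 10.8 8.9 1",
)

```text
time_s: 12.85
ee_pos: [0.4415, -0.1396, 0.0458]
eef_rot: [-1.569, -0.001, 1.57]
force: [-1.1, 0.8, -0.1]
grip_width: 0.0939
```

Call:
send_rows(
  series="0 0 0 0 0 0 0.9; 0 0 0 0 0 0 0.6; 0 0 0 0 0 0 0.4; 0 0 0 0 0 0 0.2; 0 0 0 0 0 0 0; 0 0 0 0 0 0 0; 0 0 0 0 0 0 0; 0 0 0 0 0 0 0; 0 0 0 0 0 0 0; 0 0 0 0 0 0 0",
  newtons=12,
)

```text
time_s: 13.68
ee_pos: [0.442, -0.14, 0.0476]
eef_rot: [-1.572, 0.0, 1.57]
force: [-2.3, 0.5, 6.6]
grip_width: 0.0628
```

```bash
python3 - <<'E'
from h import *
im=cv2.imread("pics/top0.png")
cv2.imwrite("pics/tr.png",cv2.resize(im[135:200,395:460],(650,650),interpolation=cv2.INTER_CUBIC)[:600])
E
```

```text
(no output)
```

View pics/tr.png

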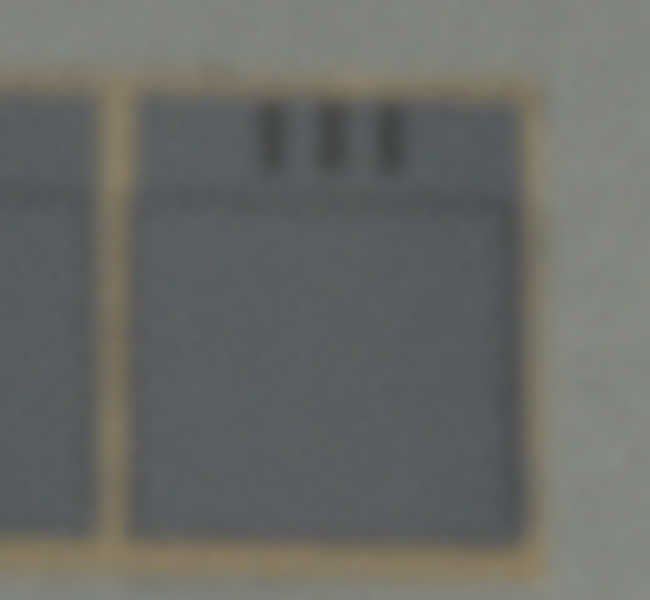

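The crop shows three bars at the top and the compartment at columns 133–525, with the lip's far edge at row 98 and the near edge at row 542.

```bash
python3 - <<'E'
from h import *
t=cam("top")
print(px2w(t,(427.45,144.35),.028)-[.083,0,0],px2w(t,(427.45,188.75),.028)+[.055,0,0])
c=(px2w(t,(427.45,144.35),.028)-[.083,0,0]+px2w(t,(427.45,188.75),.028)+[.055,0,0])/2
print(c,np.hypot(c[0],c[1])); print(delta([c[0],c[1],.031],np.pi/2))
E
```

```text
[ 0.5785 -0.2598  0.028 ] [ 0.578 -0.251  0.028]
[ 0.5782 -0.2554  0.028 ] 0.632132205421038
(array([ 0.0082, -0.0081, -0.0034]), array([-11.5342,   1.6771, -13.6272]))
```

Call:
send_rows(
  series="0 0 0 0 -0.5 0 0; 0 0 0 0 -1.5 0 0; 0 0 0 0 -3 0 0; 0 0 0 0 -5 0 0; 0 0 0 0 -7.5 0 0; 0 0 0 0 -10 0 0; 0 0 0 0 -11 0 0; 0 0 0 -1.5 -11 -1.8 0; 0 0 0 -3.5 -11 -4.1 0; 0 0 0 -5.5 -11 -6.5 0",
)

```text
time_s: 14.52
ee_pos: [0.5074, -0.1955, 0.1575]
eef_rot: [-1.571, 0.0, 1.571]
force: [-0.9, 0.2, -1.5]
grip_width: 0.0628
```

Call:
send_rows(
  series="0 0 0 -2 0 -2.3 0; 0 0 0 -4 0 -4.7 0; 0 0 0 -5.5 0 -6.5 0; 0 0 0 -6 0 -7.1 0; 0 0 0 -6 0 -7.1 0; 0 0 0 -6 1.5 -7.1 0; 0 0 0 -6 3 -7.1 0; 0 0 0 -6 4.5 -7.1 0; 0 0 0 -6 5 -7.1 0; 0 0 0 -6 5 -7.1 0",
)

```text
time_s: 15.35
ee_pos: [0.5766, -0.254, 0.1061]
eef_rot: [-1.569, -0.001, 1.57]
force: [0.4, -0.0, 0.5]
grip_width: 0.0627
```

```bash
python3 - <<'E'
from h import *
o=get_obs(); im=camera("wrist")[:,:,::-1]
cv2.imwrite("pics/w6.png",im)
import pickle; pickle.dump(o,open("w6.pkl","wb"))
w=cam("wrist",o); e=o["ee_pos"]
print(o["time_s"],e,o["eef_rot"],o["force"],o["grip_width"])
print([w2px(w,[.578+a*.055,-.2555+b*.06,.028]).round() for a in(-1,1) for b in (-1,1)])
E
```

```text
15.35 [ 0.5766 -0.254   0.1061] [-1.5687 -0.0011  1.5704] [ 0.3605 -0.0142  0.5209] 0.06272440248892068
[array([255., 144.]), array([386., 144.]), array([261., 255.]), array([380., 255.])]
```

View pics/w6.png

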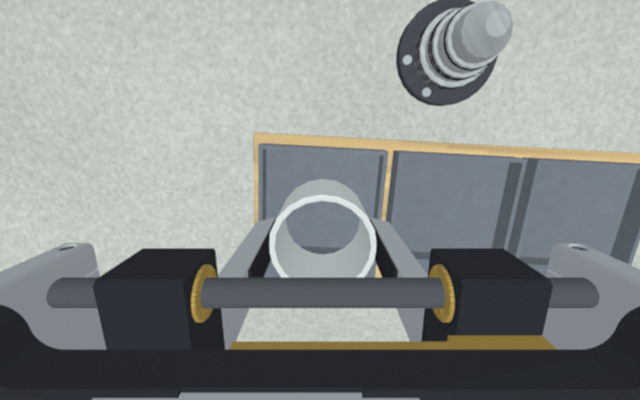

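The tray's near corners are at about (259, 143) and (386, 150), against a prediction of (255, 144) and (386, 144). The bush is centred over tray_3, so I lower it.

Call:
send_rows(
  series="0 0 0 0 1 0 0; 0 0 0 0 2.5 0 0; 0 0 0 0 4 0 0; 0 0 0 0 5 0 0; 0 0 0 0 5.8 0 0; 0 0 0 0 6.4 0 0; 0 0 0 0 6.8 0 0; 0 0 0 0 7 0 0; 0 0 0 0 7.1 0 0; 0 0 0 0 7.1 0 0",
)

```text
time_s: 16.23
ee_pos: [0.5778, -0.255, 0.0364]
eef_rot: [-1.571, 0.0, 1.57]
force: [-0.2, -0.3, -0.8]
grip_width: 0.0626
```

Call:
send_rows(
  series="0 0 0 0 0.06 0 0; 0 0 0 0 0.12 0 0; 0 0 0 0 0.18 0 0; 0 0 0 0 0.24 0 0; 0 0 0 0 0.3 0 0; 0 0 0 0 0.34 0 0; 0 0 0 0 0.36 0 0; 0 0 0 0 0.36 0 0; 0 0 0 0 0.36 0 0; 0 0 0 0 0.36 0 0",
)

```text
time_s: 17.07
ee_pos: [0.5777, -0.255, 0.0325]
eef_rot: [-1.571, 0.0, 1.57]
force: [0.4, 1.2, -1.0]
grip_width: 0.0628
```

Call:
send_rows(
  series="0 0 0 0 0.04 0 0; 0 0 0 0 0.08 0 0; 0 0 0 0 0.12 0 0; 0 0 0 0 0.15 0 0; 0 0 0 0 0.18 0 0; 0 0 0 0 0.2 0 0; 0 0 0 0 0.2 0 0; 0 0 0 0 0.2 0 0; 0 0 0 0 0.2 0 0; 0 0 0 0 0.2 0 0",
)

```text
time_s: 17.9
ee_pos: [0.5777, -0.255, 0.0307]
eef_rot: [-1.571, 0.0, 1.57]
force: [-2.3, 0.6, 4.8]
grip_width: 0.0627
```

Call:
send_rows(
  series="0 0 0 0 0 0 0.45; 0 0 0 0 0 0 0.55; 0 0 0 0 0 0 0.62; 0 0 0 0 0 0 0.62; 0 0 0 0 0 0 0.62; 0 0 0 0 0 0 0.62; 0 0 0 0 -1 0 0.62; 0 0 0 0 -2.5 0 0.62; 0 0 0 0 -5 0 0.62; 0 0 0 0 -8 0 0.62",
)

```text
time_s: 18.73
ee_pos: [0.577, -0.2546, 0.1109]
eef_rot: [-1.569, -0.001, 1.57]
force: [-0.2, 0.6, -0.2]
grip_width: 0.0764
```

Call:
send_rows(
  series="0 0 0 0 -4 0 0.62; 0 0 0 0 -6 2 0.7; 0 0 0 0 -6 5 0.8; 0 0 0 0 -6 8 0.9; 0 0 0 0 -6 11 1; 0 0 0 0 -6 14 1; 0 0 0 0 -6 15 1; 0 0 0 0 -6 15 1; 0 0 0 0 -6 15 1; 0 0 0 0 -6 15 1",
)

```text
time_s: 19.57
ee_pos: [0.4288, -0.255, 0.1709]
eef_rot: [-1.571, 0.0, 1.57]
force: [0.0, -0.4, 0.5]
grip_width: 0.0942
```

```bash
python3 - <<'E'
from h import *
o=get_obs(); s=camera("side")[:,:,::-1]; print(o["time_s"],o["ee_pos"],o["force"])
cv2.imwrite("pics/s7.png",cv2.resize(s[100:400,200:460],(520,600),interpolation=cv2.INTER_CUBIC))
E
```

```text
19.5667 [ 0.4288 -0.255   0.1709] [ 0.0494 -0.3544  0.5376]
```

View pics/s7.png

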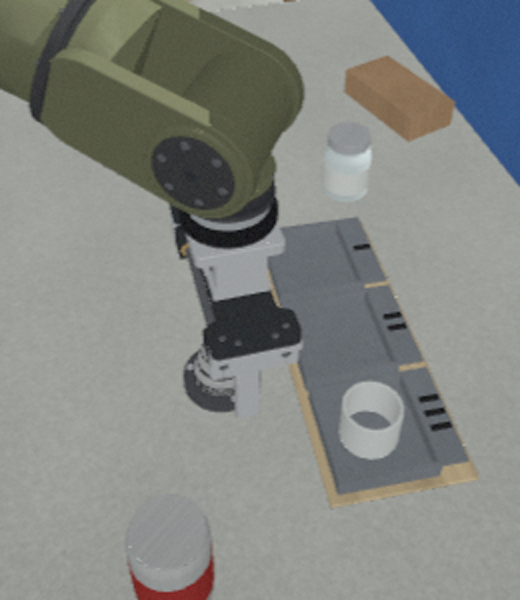

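The bush stands upright in the three-bar tray, at crop px (371, 420). The can and jar are where they were, and the gripper is clear of everything.

```bash
python3 -c "
from station import *
print(hand_in())"
```

```text
the job is handed in; nothing more can be done
None
```

I gauged the bush from the mat, and it stopped on the three-line step. It now stands upright in tray_3, the tray with three bars. I handed the job in at about 20 s; no verdict was reported.

- **Gauging:** I lowered the bush over the cone until it seated at about 12 N with its underside about 27 mm up, and let go of it there. The side picture put its rim within about half a camera pixel of where the lowest shoulder predicts. I could not count the three lines themselves. The step comes from the contact height, the rim position and a bore that looked about 56 mm in the wrist picture.
- **Placing:** I lifted it off and lowered it to about 5 N of contact, then opened the gripper. The last side picture shows it upright near the middle of the tray, with the can and jar in place and the gripper clear. The other two bushes were outside that last crop, but the arm never went near them below carrying height.
- **Disagreements:** two readings of the bush's position in the gripper differed by about 2–3 mm, within roughly what the camera calibration allows. The bush still went onto the cone with no side load until it stopped.

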